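# Shut and lock the battery case

### The arm

A 6-joint arm with a two-finger parallel gripper is mounted at the origin on a cart in front of the work surface, level with it; the furniture and walls round the work are solid. World frame = base frame: x ahead of the robot, y to its left, z up, the work surface at z = 0. Lengths are in mm, angles in rad, forces in N, time in s.
With the tool pointing down it reaches from about 325 to 925 mm from the base axis. Payload 3.1 kg.
Tool frame: the origin (TCP) lies at the centre of the arm's flange, where the gripper is bolted on; the fingertips stand robot.tips_ahead ahead of it and the grasp point (between the pads) lies 155 mm ahead of it (robot.tips_ahead is the distance from the TCP to the fingertips, in mm); z points along the fingers, y is the line along which they close (so a half turn about z gives the same grasp; the last joint's range is limited). The gripper opens to 85 mm and grips with 20 to 120 N. Pads are 22 mm wide; open, the fingers measure 114 mm over their backs; the gripper's body (76 mm by 85 mm) begins 54 mm behind the grasp point. The pads swing forward as they close: fully open they stand 13 mm farther back than shut.
Start: joints at [1.107, 0.217, 1.613, -0, 1.311, -0.112], TCP at [215.35, 586.741, 404.7] pointing down, gripper open.
Joint ranges: [-2.75, 2.75], [-0.78, 2.1], [0.31, 2.55], [-1.13, 4.27], [0.13, 2.63], [-2.58, 2.58]. Speed limits (rad/s): [2.79, 2.79, 3.14, 3.14, 3.14, 3.14].

### API

Orientations are given as a unit quaternion [w, x, y, z].
In Python, from rig import robot, vision gives the robot as it stands. The module is installed in compiled form; this text tells all that it offers. Calls block until the motion is done:
- robot.goto(position, orientation): joint-space move of the TCP to a pose.
- robot.move_linear(position, attitude=None, v=150, force_limit=None): straight line of the TCP; attitude=None keeps the orientation; v is the mean speed in mm/s. With force_limit (N) it stops when the force on the tool has changed by that much, and returns True; else False.
- robot.set_joints(angles): joint-space move.
- robot.release() and robot.grab(strength=None): open the fingers fully, or close them until they stop; strength is the grip in N (None keeps the last).
- robot.dwell(seconds).
- robot.inverse_kinematics(position, orientation): joint angles nearest the present ones, or None.
- robot.get_state(): the state.
- vision.get_image(name): name is "scene" or "top" or "wrist"; returns the picture (384x512x3 uint8, blue, green, red); there is no depth.
- vision.camera_model(name): a dict with "fovy" (degrees; the focal length in pixels is half the picture's height over the tangent of half this angle, whatever the lens; pixels are square), "cx", "cy" (the principal point, pixels), "world_from_camera" (4x4, takes a point from camera to world coordinates); the wrist camera has in their place "T_tool_cam" (4x4, takes a point from camera to tool coordinates, whose origin is the TCP and whose axes are the flange's). Camera axes: x right, y down, z forward; pixel columns grow to the right and rows downward; lengths in mm; the calibration is good to about 2 mm. The wrist camera is an equidistant fisheye: a pixel r from the principal point sees the ray r / f radians off the axis. A picture is of the moment at which its call begins: read the wrist's pose just before it. camera_model takes no time and is no camera call.
A pose or a line that the arm cannot do raises robot.MotionError and nothing moves.
- robot.close_job(): hands the job in; it is judged then, once.
The state is a dict: "t": time; "joints": joint angles; "dq": joint speeds; "joint_torque": joint torques, N m; "tcp_pos": TCP position; "ee_rot": TCP orientation; "force": force on the tool from outside, world axes, zero at the start; "ft_torque": the same for the moment, N m; "width": finger opening in mm; "gripper_force": force on a finger pad.
Only numpy, scipy, OpenCV 4.12 (cv2) and the standard library are available. Lean on these libraries where they do the work, as an engineer would, in place of code of your own. Each camera call takes 0.05 s, during which the arm holds its last target. There are 200 camera calls.

### The job

Close the battery case: push its lid down with your fingertips, press it home against its spring pins and, with a fingertip in the slot, turn the big quarter-turn fastener clockwise to its stop, so that the lid stays locked down when you let go. Only push: do not raise the lid, do not pick anything up, and leave the battery and the things round the case alone.

Things in the scene. Friction and masses are not known exactly. Their poses are not given: they have to be found in the camera images.
- case: black plastic battery case with rubber corners, fixed on the bench, 180 (x, front to back) x 210 (y) x 75 mm (rim height), open on top under its lid. Origin: centre of its underside, on the bench. Its -x side is the front; z up. Inside its front wall a fixed steel lip, which the fastener's tongue hooks under, and in each front corner a sprung steel pin 10 mm proud of the rim
- lid (a joint): angle of the grey metal lid (rad), 0 = fully down on the rim, grows as it opens up and back; stop at 1.2. Stiff hinge: it stays where left (1 N down on its front edge moves it). Below 0.07 two sprung pins push it up (5 to 13 N at the fastener): unlocked it rests at about 0.065. Hold it below 0.012 while turning the fastener; locked, it rests at about 0.014
- lid_hinge (a point): middle of the lid's hinge axis, which runs along the case's y at case x +90, z +78 mm. Turns with the lid: its x axis points away from the lid along the plate, z out of its upper face (3 mm above the axis)
- lid_edge (a point): middle of the lid's front edge, on the upper face; axes as lid_hinge. The lid is a 6 mm plate, 186 mm from hinge axis to front edge, 208 mm wide; shut, its upper face is 81 mm above the bench. Beside the fastener's collar the face is flat and bare, from 55 to 104 mm off the middle line, each side
- fastener (a joint): angle of the fastener (rad), 0 = open (slot parallel to the case's front edge), grows clockwise seen from above; 1.57 = locked, at its stop, slot front to back. Stays where left; turning takes 0.15 to 0.35 N m. Its tongue under the lid swings to the front, below the steel lip; if the lid is not home, it strikes or rides on the lip from 0.6 rad on, and holds the lid up
- slot (a point): centre of the fastener's slot, on its floor and on the turning axis: 122 mm from the lid's hinge axis, on the lid's middle line, 4 mm above its face (85 mm above the bench when shut). Turns with the fastener: y along the slot, z out of the lid. Slot 32 mm wide, 15 deep, 87 long, steel floor, between two black half-moons; a steel collar, 90 mm inside, 106 outside, as high, closes its ends
- battery_in_case: dark grey battery pack 52 x 72 x 40 mm lying in the case, origin at the centre of its underside; leave it there
- camera_head_a: steel camera head, diameter 24, 95 mm high, standing to the right of the case, origin at its foot; bystander
- camera_head_b: the same, to the left of the case; bystander
- skid: star-shaped plastic pipe skid, 65 mm across, 22 mm high, left of the case; bystander
- tape: white roll of tape, diameter 70, 25 mm high, behind the case; bystander
- tape_measure: tape measure, 33 x 79 x 64 mm, behind the case; bystander
- spare: spare battery pack lying flat, 52 x 72 x 40 mm, farther left; bystander

How it is judged (in metres and radians):
On the way, in this order (a step that is already met when the one before it is completed fails the run):
1. the lid is pressed home with a fingertip down in the slot, the fastener still open (value of joint lid below 0.03 rad and value of joint fastener below 0.9 rad and z of the grasp point in the frame of slot below 0.03 m), for 0.1 s.
2. the fastener is turned to its stop with the lid home (value of joint fastener above 1.42 rad and value of joint lid below 0.025 rad), for 0.2 s.
At the end, for the whole second after the job is handed in: the lid stays locked down by itself (within 0.025 rad of shut, against its pins) with the fastener within 0.15 rad of its locked stop (all of step 2 and velocity of joint lid below 0.02 rad/s); the robot touches nothing.
It fails at once if the lid is raised (value of joint lid above 0.95 rad).
It fails at once if the battery is lifted or taken from the case (distance of battery_in_case from where it was at the start of the episode above 0.03 m).
It fails at once if a thing beside the case is picked up or pushed about (distance of any of camera_head_a, camera_head_b, skid, spare, tape, tape_measure from where it was at the start of the episode above 0.03 m or angle between any of camera_head_a, camera_head_b's own z axis and vertical above 0.5 rad).
It also fails if it takes over 42 s, if anything falls off the work surface, if the arm or the gripper's body presses on something with over 40 N, if the wrist force passes 120 N, or if a joint passes its speed limit or range.

## Working session

There is one attempt and no reset: what is moved stays moved. The work goes in short steps, each a Python script; the robot and the scene stay as the last script left them, time stands still between calls to the robot, and variables do not carry over. Pictures are saved under pics/ and viewed, at most 10 in all, crops included, and the job is handed in when it is done.

```bash
mkdir -p pics; python3 - <<'E'
from rig import robot, vision
import cv2
for n in("scene","top","wrist"):
    cv2.imwrite(f"pics/{n}0.png",vision.get_image(n)); m=vision.camera_model(n); print(n,{k:(v.round(3).tolist() if hasattr(v,'round') and not isinstance(v,float) else v) for k,v in m.items()})
print(robot.tips_ahead); print(robot.get_state())
E
```

```text
scene {'fovy': 48.75690283300253, 'cx': 256.5881648098075, 'cy': 196.59387687660572, 'world_from_camera': [[0.437, -0.56, 0.703, -104.891], [-0.899, -0.268, 0.346, 56.319], [-0.005, -0.784, -0.621, 684.803], [0.0, 0.0, 0.0, 1.0]]}
top {'fovy': 44.358315590185526, 'cx': 260.4853265777774, 'cy': 201.08508556719354, 'world_from_camera': [[-0.025, -0.983, 0.18, 369.688], [-1.0, 0.025, -0.002, 396.258], [-0.002, -0.18, -0.984, 1125.3], [0.0, 0.0, 0.0, 1.0]]}
wrist {'fovy': 65.70646984690485, 'cx': 258.58695599184847, 'cy': 193.5714763388094, 'T_tool_cam': [[0.001, -0.959, -0.285, 72.383], [1.0, 0.001, -0.001, -0.914], [0.001, -0.285, 0.959, 29.886], [0.0, 0.0, 0.0, 1.0]]}
173.4
{'t': 0.15, 'joints': array([ 1.10682040e+00,  2.17646627e-01,  1.61459189e+00, -2.73245720e-05,
        1.31137374e+00, -1.12188149e-01]), 'dq': array([ 0.00188115, -0.00302624, -0.00594546,  0.00028309, -0.00073593,
        0.00275111]), 'joint_torque': array([-3.25132987e-04, -3.97449875e+01, -3.04414022e+01, -1.54564518e-04,
        5.90932468e-03, -1.25574763e-05]), 'tcp_pos': array([215.19562161, 586.45252858, 403.61338184]), 'ee_rot': array([-2.74240369e-04,  1.74984751e-01,  9.84570626e-01, -9.71936694e-04]), 'force': array([ 0.28226622, -0.12403884, -0.93260186]), 'ft_torque': array([ 0.05526757, -0.01631816,  0.00907657]), 'gripper_force': 0.0, 'width': 85.26894276325552}
```

View pics/scene0.png

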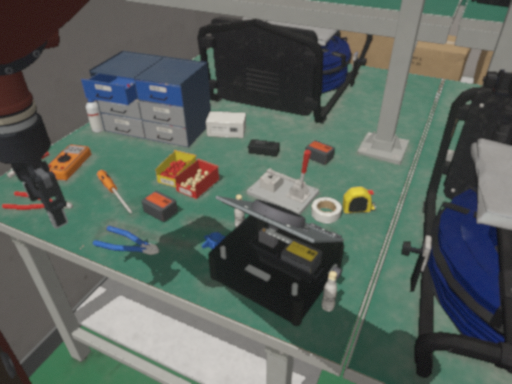

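View pics/top0.png

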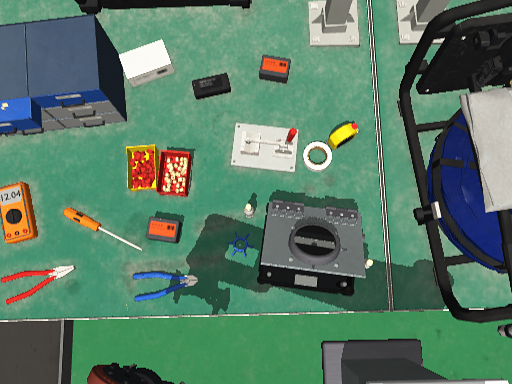

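The top view shows the case at about (315,245) px with its lid half open and the slot roughly parallel to the front. The camera heads are at (249,208) and (369,263). I'll enlarge both views to pick points.

```bash
python3 - <<'E'
import cv2
a=cv2.imread("pics/top0.png")[190:300,235:385]; cv2.imwrite("pics/topc.png",cv2.resize(a,None,fx=5,fy=5,interpolation=cv2.INTER_CUBIC))
a=cv2.imread("pics/scene0.png")[185:320,200:350]; cv2.imwrite("pics/scenec.png",cv2.resize(a,None,fx=4,fy=4,interpolation=cv2.INTER_CUBIC))
E
```

```text
(no output)
```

View pics/topc.png

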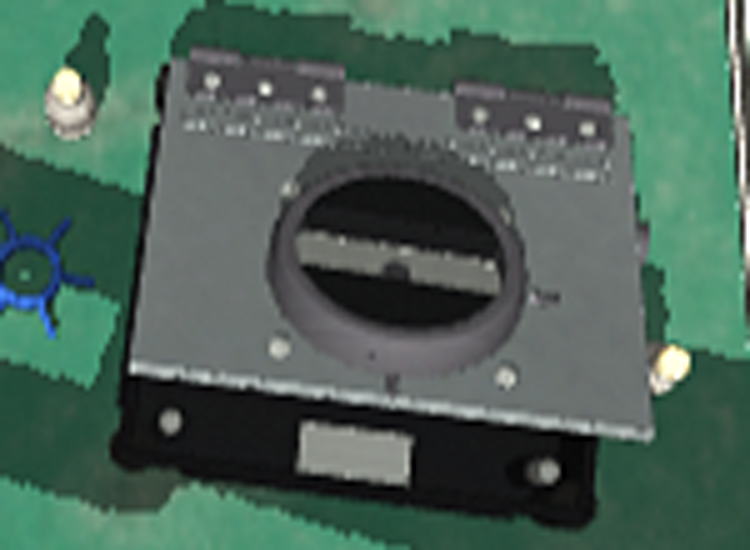

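View pics/scenec.png

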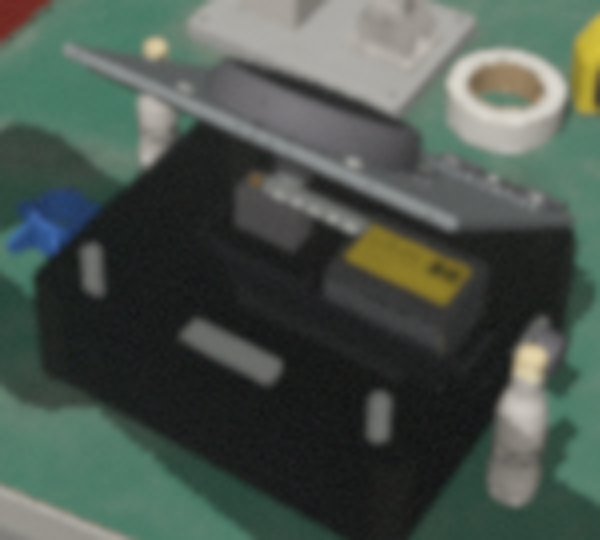

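Top crop: the lid's front-edge corners are at (130,365) and (652,432), the slot centre is at (397,268), and the case's front rim corners are near (118,455) and (595,515). Scene crop: the lid's front corners are at (68,48) and (455,225). I'll fit the case pose and lid angle to these.

```bash
cat > h.py <<'E'
import numpy as np
from scipy.optimize import least_squares
from scipy.spatial.transform import Rotation as R
from rig import robot, vision
def lidpt(p,d,y,h):  # d from hinge toward front, y lateral (case), h above upper face
    x0,y0,yaw,th=p; u=h+3
    X=90-d*np.cos(th)+u*np.sin(th); Z=78+d*np.sin(th)+u*np.cos(th)
    return case(p,X,y,Z)
def case(p,X,Y,Z):
    c,s=np.cos(p[2]),np.sin(p[2]); return np.array([p[0]+c*X-s*Y,p[1]+s*X+c*Y,Z])
def proj(m,P,wfc=None):
    T=np.array(m["world_from_camera"]) if wfc is None else wfc
    q=np.linalg.inv(T)@np.r_[P,1]; f=192/np.tan(np.radians(m["fovy"]/2))
    if wfc is None: k=f/q[2]
    else: r=np.hypot(q[0],q[1]); k=f*np.arctan2(r,q[2])/r
    return np.array([m["cx"]+k*q[0],m["cy"]+k*q[1]])
E
python3 - <<'E'
from h import *
t=vision.camera_model("top"); s=vision.camera_model("scene")
T=lambda u,v:np.array([235+u/5,190+v/5]); S=lambda u,v:np.array([200+u/4,185+v/4])
obs=[(t,T(130,365),lambda p:lidpt(p,186,104,0),1),(t,T(652,432),lambda p:lidpt(p,186,-104,0),1),
(t,T(397,268),lambda p:lidpt(p,122,0,4),1),(s,S(68,48),lambda p:lidpt(p,186,104,0),1),(s,S(455,225),lambda p:lidpt(p,186,-104,0),1),
(t,T(118,455),lambda p:case(p,-90,105,72),.4),(t,T(595,517),lambda p:case(p,-90,-105,72),.4)]
r=least_squares(lambda p:np.concatenate([w*(proj(m,f(p))-o) for m,o,f,w in obs]),[500,280,-.1,.5],x_scale=[100,100,.1,.1])
print(r.x.tolist(),r.fun.round(1)); print(lidpt(r.x,122,0,4),lidpt(np.r_[r.x[:3],0],122,0,4))
E
```

```text
[457.22412331397686, 285.5344092978085, -0.15718885190489207, 0.6518585906479006] [-0.5 -0.7  0.6  0.  -0.3  0.4 -0.7 -0.   0.8  0.4 -0.2 -0.2 -0.4 -0. ]
[454.51970537 285.96304981 157.57782774] [425.61864334 290.54376414  85.        ]
```

```bash
cat >> h.py <<'E'
P=[457.22,285.53,-0.1572,0.0]
def ori(psi):
    y=np.array([-np.sin(psi),np.cos(psi),0]); z=np.array([0,0,-1.]); M=np.c_[np.cross(y,z),y,z]
    return R.from_matrix(M).as_quat(scalar_first=True)
def tip(X,Y,Z): # case coords of tip -> TCP
    return case(P,X,Y,Z+robot.tips_ahead)
def st():
    s=robot.get_state(); print(round(s["t"],2),s["tcp_pos"].round(1),"tipz",round(s["tcp_pos"][2]-robot.tips_ahead,1),"F",s["force"].round(1),"w",round(s["width"],1)); return s
E
python3 - <<'E'
from h import *
import cv2
robot.grab(20); print(robot.tips_ahead); st()
robot.goto(tip(-25,-79,205),ori(P[2])); st()
print(robot.move_linear(tip(-25,-79,88),v=80,force_limit=30)); st()
robot.move_linear(tip(-25,-79,150),v=150)
robot.move_linear(tip(-50,0,150),v=150); s=st(); print(s["joints"].round(2))
s=robot.get_state(); np.savez("w1.npz",p=s["tcp_pos"],q=s["ee_rot"])
cv2.imwrite("pics/w1.png",vision.get_image("wrist")); cv2.imwrite("pics/t1.png",vision.get_image("top"))
a=cv2.imread("pics/w1.png"); cv2.imwrite("pics/w1b.png",cv2.resize(a,None,fx=1.5,fy=1.5,interpolation=cv2.INTER_CUBIC))
E
```

```text
173.4
0.92 [215.4 586.8 404.7] tipz 231.3 F [0.6 0.  0. ] w -0.1
2.49 [420.2 212.  378.6] tipz 205.2 F [ 0.  -0.3 -0.3] w -0.0
False
4.11 [420.5 211.5 261.9] tipz 88.5 F [ 0.3 -0.8  1.1] w -0.1
5.38 [407.5 293.  322.5] tipz 149.1 F [-1.4 -0.5 -0.4] w 0.1
[ 0.48  0.04  1.97 -0.    1.13 -0.93]
```

View pics/w1b.png

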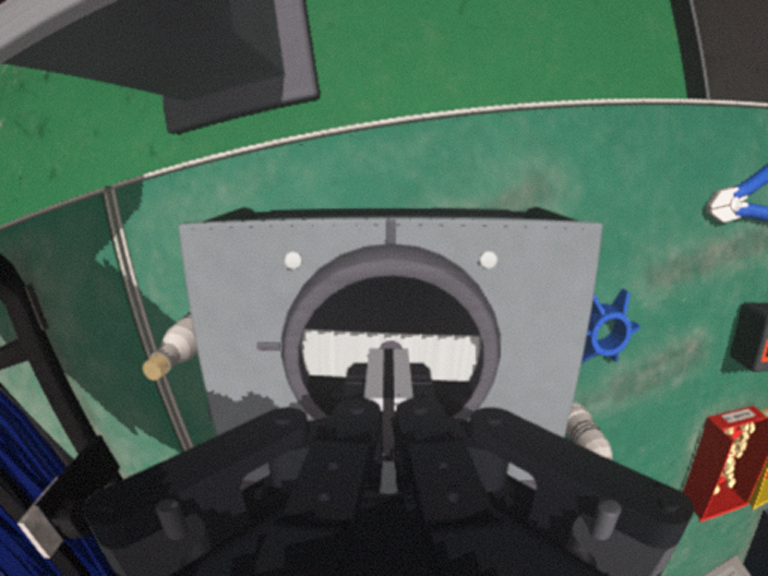

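The wrist view shows the lid almost down, with its front corners at (180,223) and (602,223). The collar spans columns 282–499 and the slot floor's ends are near (304,352) and (477,358). I'll refine the pose from this.

```bash
python3 - <<'E'
from h import *
d=np.load("w1.npz"); m=vision.camera_model("wrist")
T=np.eye(4); T[:3,:3]=R.from_quat(d["q"],scalar_first=True).as_matrix(); T[:3,3]=d["p"]; W=T@np.array(m["T_tool_cam"])
pts={"L":(602,223),"R":(180,223),"colFront":(391,244)}
pr=lambda p,*a:proj(m,lidpt(p,*a),W)*1.5
p0=P[:3]+[.065]
for n,a in {"R":(186,-104,0),"L":(186,104,0),"colL":(122,53,19),"colR":(122,-53,19),"colF":(175,0,19),"slotLfront":(138,40,4),"slotRfront":(138,-40,4),"slot c front":(138,0,4)}.items(): print(n,pr(p0,*a).round(0))
f=lambda p:np.r_[pr([*p[:3],.065],186,104,0)-[602,223],pr([*p[:3],.065],186,-104,0)-[180,223]]
r=least_squares(f,P[:3],x_scale=[100,100,.1]); print(r.x,r.fun.round(1))
E
```

```text
R [178. 228.]
L [605. 229.]
colL [504. 368.]
colR [279. 367.]
colF [392. 258.]
slotLfront [475. 324.]
slotRfront [309. 324.]
slot c front [392. 324.]
[ 4.54667103e+02  2.85919430e+02 -1.54388403e-01] [ 2.7  0.2 -2.7  0.2]
```

```bash
sed -i 's/^P=.*/P=[456.0,285.7,-0.156,0.0]/' h.py; python3 - <<'E'
from h import *
robot.goto(tip(-33,-25,125),ori(P[2])); st()
print(robot.move_linear(tip(-33,-25,96),v=80,force_limit=12)); st()
for z in (90,88,86,85,84,83):
    h=robot.move_linear(tip(-33,-25,z),v=25,force_limit=35); s=st()
    if h or s["force"][2]>32: break
robot.dwell(.2); s=st(); print(h,s["joints"].round(2))
E
```

```text
5.76 [419.2 264.6 297.1] tipz 123.7 F [ 1.2  0.  -1.1] w -0.1
False
6.28 [419.3 266.3 269.1] tipz 95.7 F [0.1 0.6 0.3] w -0.0
6.67 [420.1 266.5 264.3] tipz 90.9 F [0.7 1.4 3.6] w 0.0
6.92 [420.  266.6 262.4] tipz 89.0 F [-0.5  1.3  6.2] w 0.2
7.17 [419.9 266.6 260.6] tipz 87.2 F [-2.4  0.5  5.8] w -0.1
7.42 [419.9 266.6 259.8] tipz 86.4 F [-2.4  0.6  9.2] w 0.1
7.67 [419.9 266.7 259. ] tipz 85.6 F [-3.7 -0.1  9.3] w 0.1
7.92 [419.9 266.7 258.2] tipz 84.8 F [-3.1 -0.1 11.7] w -0.1
8.12 [419.9 266.7 258.2] tipz 84.8 F [-4.2  0.1 11.2] w 0.2
False [ 0.42  0.13  2.02  0.    0.99 -0.99]
```

```bash
python3 - <<'E'
from h import *
for z in (82,81,80,79,78,77,76):
    robot.move_linear(tip(-33,-25,z),v=25,force_limit=30); s=st()
    if s["force"][2]>32: break
robot.dwell(.2); st(); print(z)
E
```

```text
8.37 [420.1 266.7 258.1] tipz 84.7 F [-6.1 -1.3 15.6] w -0.0
8.62 [420.3 266.8 257.9] tipz 84.5 F [-7.3 -1.7 20.8] w -0.1
8.87 [420.5 266.9 257.8] tipz 84.4 F [-8.4 -3.5 25.3] w 0.0
9.12 [420.8 266.9 257.6] tipz 84.2 F [-9.6 -3.4 29.3] w 0.1
9.37 [421.2 267.  257.5] tipz 84.1 F [-9.4 -5.1 32.6] w 0.0
9.57 [421.2 267.  257.5] tipz 84.1 F [-10.3  -6.1  32.2] w -0.4
78
```

```bash
cat >> h.py <<'E'
def arc(a,z,r=25,lead=0):  # a: fastener angle of the tool; lead: extra tangential mm
    e=np.array([-np.sin(a),-np.cos(a)]); t=np.array([-np.cos(a),np.sin(a)])
    X,Y=np.array([-32,0])+r*e+lead*t
    return tip(X,Y,z),ori(P[2]-min(a,1.57))
E
python3 - <<'E'
from h import *
for i,a in enumerate(np.arange(.1,1.58,.105)):
    h=robot.move_linear(*arc(a,78,lead=min(6,2*i)),v=25,force_limit=40)
    s=st(); 
    c=s["tcp_pos"][:2]-case(P,-32,0,0)[:2]; v=R.from_euler('z',-P[2]).apply([*c,0]); print("  a",round(a,2),"pos angle",round(np.arctan2(-v[0],-v[1]),2),"r",round(np.hypot(*v[:2]),1),"Tz",s["ft_torque"].round(1))
    if h or np.hypot(*s["force"][:2])>45 or s["force"][2]<22: break
E
```

```text
9.82 [420.9 267.4 257.7] tipz 84.3 F [-5.5 -3.8 29. ] w 0.3
  a 0.1 pos angle -0.01 r 23.5 Tz [-0.8  0.9 -0.1]
10.15 [418.  268.3 257.8] tipz 84.4 F [ 0.  -7.5 25.4] w -0.0
  a 0.2 pos angle 0.12 r 23.3 Tz [-1.3 -0.  -0.1]
10.48 [414.4 270.1 257.8] tipz 84.4 F [ 2.3 -9.5 23.7] w -0.2
  a 0.31 pos angle 0.3 r 22.9 Tz [-1.7 -0.4 -0.1]
10.82 [410.6 272.9 257.8] tipz 84.4 F [ 2.  -9.6 24.4] w 0.0
  a 0.42 pos angle 0.5 r 22.5 Tz [-1.6 -0.3 -0.1]
11.07 [408.5 274.9 257.7] tipz 84.3 F [  0.8 -10.2  25.7] w -0.1
  a 0.52 pos angle 0.63 r 22.4 Tz [-1.6 -0.1 -0.1]
11.33 [406.7 277.  257.7] tipz 84.3 F [ -0.4 -10.8  26.8] w 0.1
  a 0.62 pos angle 0.76 r 22.3 Tz [-1.8  0.1 -0.1]
11.59 [405.2 279.4 257.7] tipz 84.3 F [-1.1 -9.2 27.5] w -0.2
  a 0.73 pos angle 0.89 r 22.3 Tz [-1.8  0.3 -0.1]
11.85 [403.9 282.  257.7] tipz 84.3 F [-1.2 -9.6 28.9] w -0.1
  a 0.84 pos angle 1.01 r 22.2 Tz [-1.7  0.3 -0.1]
12.11 [403.  284.6 257.6] tipz 84.2 F [ -3.5 -10.4  29.2] w -0.1
  a 0.94 pos angle 1.14 r 22.2 Tz [-1.7  0.5 -0.1]
12.37 [402.4 287.4 257.6] tipz 84.2 F [-3.1 -9.8 30.1] w 0.2
  a 1.05 pos angle 1.27 r 22.3 Tz [-1.6  0.5 -0.2]
12.62 [402.1 290.2 257.6] tipz 84.2 F [-3.5 -8.9 29. ] w 0.3
  a 1.15 pos angle 1.39 r 22.3 Tz [-1.5  0.6 -0.1]
12.88 [402.1 293.  257.7] tipz 84.3 F [-3.8 -8.1 28.3] w 0.1
  a 1.26 pos angle 1.52 r 22.4 Tz [-1.4  0.5 -0.2]
13.14 [402.5 295.8 257.7] tipz 84.3 F [-3.2 -7.1 28.2] w -0.0
  a 1.36 pos angle 1.64 r 22.5 Tz [-1.3  0.5 -0.1]
13.4 [403.1 298.1 257.7] tipz 84.3 F [-2.7 -9.4 28.4] w -0.4
  a 1.47 pos angle 1.75 r 22.5 Tz [-1.7  0.5 -0.1]
13.66 [403.8 300.2 257.6] tipz 84.2 F [ -3.3 -12.1  29.6] w 0.0
  a 1.57 pos angle 1.85 r 22.7 Tz [-2.   0.6 -0.1]
```

```bash
python3 - <<'E'
from h import *
for l in (8,10,12,14,16):
    robot.move_linear(*arc(1.57,78,lead=l),v=25); s=st()
    if np.hypot(*s["force"][:2])>30: break
robot.dwell(.3); st()
E
```

```text
13.91 [404.  301.1 257.5] tipz 84.1 F [ -4.3 -16.8  33.1] w -0.0
14.16 [404.2 302.  257.4] tipz 84.0 F [ -4.2 -21.3  36.2] w -0.3
14.41 [404.5 302.8 257.3] tipz 83.9 F [ -3.2 -26.2  39.3] w 0.0
14.66 [404.7 303.7 257.3] tipz 83.9 F [ -5.2 -32.3  41.4] w -0.0
14.96 [404.7 303.7 257.3] tipz 83.9 F [ -5.5 -32.   41.2] w -0.0
```

The lateral force rises steeply, so the fastener is at its stop. I'll back off sideways, lift clear and look.

```bash
python3 - <<'E'
from h import *
import cv2
robot.move_linear(*arc(1.57,82,lead=4),v=25); st()
robot.move_linear(*arc(1.57,160,lead=4),v=80); st()
robot.goto(tip(-130,0,230),ori(P[2])); robot.dwell(.3); st()
a=vision.get_image("wrist"); cv2.imwrite("pics/w2.png",cv2.resize(a,None,fx=1.5,fy=1.5,interpolation=cv2.INTER_CUBIC))
E
```

```text
15.54 [403.2 299.  258.6] tipz 85.2 F [ 2.7 -2.2  9.8] w -0.1
16.67 [400.  298.3 332.7] tipz 159.3 F [ 0.5 -0.4  0. ] w 0.0
18.29 [327.7 305.9 403.2] tipz 229.8 F [ 0.2  0.5 -0.1] w 0.0
```

View pics/w2.png

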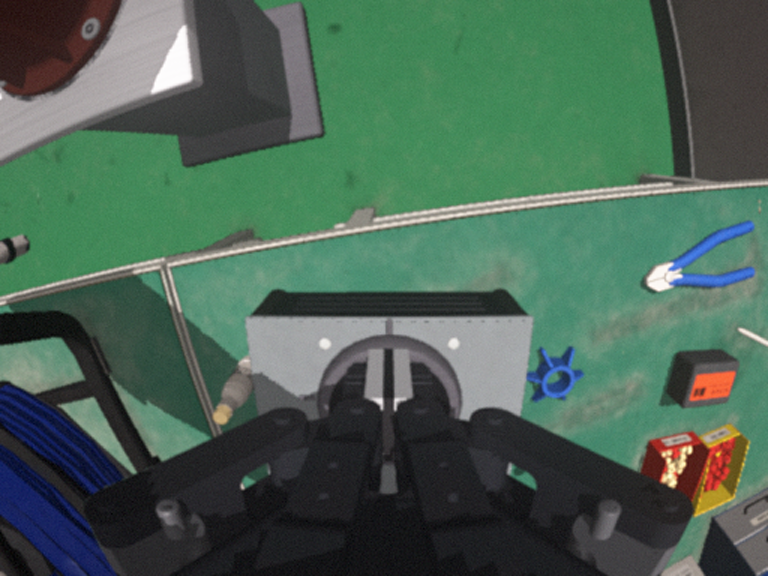

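The slot, its floor visible from (375,350) to (405,400), now runs front to back on the lid's middle line. The lid's front edge, at row 318, lies on the rim, and the bystanders are undisturbed. The robot is clear, so I'm handing the job in.

```bash
python3 -c "
from rig import robot
print(robot.close_job())"
```

```text
the job is handed in; nothing more can be done
None
```

The lid was pressed home and the fastener turned clockwise to its stop; the last wrist picture showed the lid down and the slot front to back with the arm clear, and I handed the job in at about 18 s (no verdict was returned).

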